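# Right the tipped bottle and can in the pull-out tray, then slide it home

### The job

A bottle and a square can have tipped over in the row in the pull-out tray. Stand both upright on the tray floor, cap up, in line with the row and with a small gap to their neighbours, setting them down rather than dropping them; then push the tray fully home under the ledge with everything in the row still standing. Do not knock over what stands in the row, and leave the other things on the counter alone.

Things in the scene. Friction and masses are not known exactly. Their poses are not given: they have to be found in the camera images.
- tipped_bottle: Round white bottle, 48 mm diameter, 120 mm tall; straight sides to 88 mm above its base, then shoulder, and black cap (26 mm wide) from 100 to 120 mm. About 0.16 kg. Origin on its axis at mid height, 60 mm above the base; own z points from base to cap. Starts lying across the lane, cap towards the robot within about 0.45 rad, at any of the five places in the row.
- tipped_can: Square aluminium can, 44 x 44 mm, 120 mm tall: body 100 mm, then a round black cap 26 mm wide. About 0.16 kg. Origin on its axis at mid height, 60 mm above the base; own z points from base to cap, x and y square to its faces. Starts lying across the lane, cap towards the robot within about 0.45 rad, at any of the five places in the row.
- bottle_1: Round white bottle, 48 mm diameter, 120 mm tall; straight sides to 88 mm above its base, then shoulder, and black cap (26 mm wide) from 100 to 120 mm. About 0.16 kg. Origin on its axis at mid height, 60 mm above the base; own z points from base to cap. At the start it stands upright in the row; it is to stay standing there.
- bottle_2: Round white bottle, 48 mm diameter, 120 mm tall; straight sides to 88 mm above its base, then shoulder, and black cap (26 mm wide) from 100 to 120 mm. About 0.16 kg. Origin on its axis at mid height, 60 mm above the base; own z points from base to cap. At the start it stands upright in the row; it is to stay standing there.
- can_1: Square aluminium can, 44 x 44 mm, 120 mm tall: body 100 mm, then a round black cap 26 mm wide. About 0.16 kg. Origin on its axis at mid height, 60 mm above the base; own z points from base to cap, x and y square to its faces. At the start it stands upright in the row; it is to stay standing there.
- lane_tray (a joint): How far the grey pull-out tray has been pushed in, in m: 0 = drawn out, as at the start; 0.10 = fully home against its stop, rear part under the white ledge. It slides level along the x axis of row (in is +x, away from the robot) with about 3 N of friction and stays where it is left.
- row (a point): Centre of the lane, on the tray floor (8 mm above the counter); moves with the tray. x: away from the robot along the slide, y: along the row, z: up. The row is the line x = 0; five places 115 mm apart (y = -0.23 to 0.23), each with one standing or lying item within 10 mm. Lane inside: 190 mm in x, 562 mm in y; walls 16 mm above the floor.
- ledge_edge (a point): Middle of the upper edge, nearest the robot, of the fixed white ledge (underside 34 mm, top 54 mm above the counter) under which the rear of the tray slides. 99 mm beyond the row line when the tray is home. Low equipment stands on the ledge.
- tray_front (a point): Middle of the outer face of the front wall of the tray (nearest the robot), at its top edge 24 mm above the counter. Flat wall, 570 mm long, down to 2 mm above the counter. Moves with the tray; axes as row.
- cup: Blue ceramic cup, 80 mm wide, 85 mm high, standing on the counter on the robot's left, clear of the tray; origin centre of its underside. To be left alone.
- headshell: Silver aluminium headshell, about 100 mm long, 12 mm high, lying on the counter on the robot's right, beside the tray; origin at its underside. To be left alone.
- stylus_guard: Dark silicone stylus guard, an open channel 60 x 34 x 22 mm, on the counter on the robot's right, beside the tray; origin centre of its underside. To be left alone.
- tweezers: Steel tweezers, 130 mm long, 8 mm high, lying on the counter on the robot's left; origin centre of their underside. To be left alone.

How it is judged:
By the outcome, as a careful person would: the job done as asked, in the order asked, and still so for the second after the job is handed in, with the robot touching nothing.
It also fails if it takes over 72 s, if anything falls off the work surface, if the arm or the gripper's body presses on something with over 40 N, if the wrist force passes 120 N, or if a joint passes its speed limit or range.

### The arm

A 7-joint arm with a two-finger parallel gripper is mounted at the origin on the work surface. World frame = base frame: x ahead of the robot, y to its left, z up, the work surface at z = 0. Lengths are in m, angles in rad, forces in N, time in s.
With the tool pointing down it reaches from about 0.4 to 0.85 m from the base axis. Payload 4.5 kg.
Tool frame: the origin (TCP) lies between the finger pads; the fingertips stand r.tip_reach ahead of it and the grasp point (between the pads) lies 3 mm ahead of it (r.tip_reach is the distance from the TCP to the fingertips, in m); z points along the fingers, y is the line along which they close (so a half turn about z gives the same grasp; the last joint's range is limited). The gripper opens to 88 mm and grips with 3 to 60 N. Pads are 18 mm wide; open, the fingers measure 123 mm over their backs; the gripper's body (75 mm by 187 mm) begins 45 mm behind the grasp point.
Start: joints at [-1.08, 0.689, -0.195, 1.565, 0.157, 0.902, -0.215], TCP at [0.276, 0.561, 0.237] pointing down, gripper open.
Joint ranges: [-3.01, 3.01], [-0.46, 2.08], [-1.47, 1.51], [0.13, 2.56], [-1, 4.14], [0.04, 2.09], [-2.66, 2.66]. Speed limits (rad/s): [2.57, 2.57, 3.14, 3.14, 3.14, 3.14, 3.14].

### API

Orientations are given as a unit quaternion [x, y, z, w].
In Python, from plant import r gives the robot as it stands.
- The arm moves only by the tool step_arm, never from a script. Its argument "motion" is a list of rows, each an object with "dp": the shift along the tool's x, y, z in mm, a list of three; "twist": the turn, a rotation vector about the tool's x, y, z in rad, a list of three; "hand": the opening, from -1 (shut) to 1 (fully open). In form: [{"dp": [dx, dy, dz], "twist": [rx, ry, rz], "hand": hand}, ...]. A call has 1 to 5 rows; each row is the pose to reach, as a shift and turn from the pose commanded when the call began, along the tool's axes at that moment; what a row does not reach only later rows make up. A row lasts 1/8 s, in which the tool goes at most 62.5 mm and 10.7 degrees, less where a joint would pass 70% of its speed; a pose out of reach is approached as far as the arm can. A call with a gripper value outside its range is refused whole. The fingers move at their own pace and stop on an object; "force" is the grip in N (left out, the last holds). Time passes only in rows, so rows that repeat a pose let the fingers close. It gives the time, the measured TCP pose, the force, the opening and the grip force at its end, in the units of the state.
- r.get_state(): the state, without advancing time (a new reading comes with each control period).
- r.snapshot(name): name is "scene" or "side" or "wrist"; returns a dict with "pixels" (420x560x3 uint8, red, green, blue), "depth" (420x560 float32, m along the optical axis (not along the pixel's ray), 0 where there is no reading), "fx", "fy", "cx", "cy" (pixels), "xyz" and "orientation" of the camera in the world; the wrist camera has in their place "mount" (4x4, takes a point from camera to tool coordinates, whose origin is the TCP and whose axes are the flange's). Camera axes: x right, y down, z forward; pixel columns grow to the right and rows downward; lengths in m; the calibration is good to about 2 mm. The wrist camera is an equidistant fisheye: a pixel r from the principal point sees the ray r / f radians off the axis. A picture is of the moment at which its call begins: read the wrist's pose just before it.
- r.finish_job(): hands the job in; it is judged then, once.
Trained networks look in the newest picture that a camera, given by its name, has taken for a name from the list of things; names that differ only in an ending like _2 or _b are one class to them, and where a whole thing is asked for, a point or a joint stands for the part that bears it (a point fixed in the world has none). Each returns a list of dicts, best first, with "score" (0 to 1); they miss things now and then, are a little off and sometimes report something else, mostly with a low value. They report only what shows in the picture. A call takes as long as a camera call.
- r.search_frame(camera, thing): "at" ([x, y, z] in m, in the coordinates of the camera as it stood for that picture, good to about 4 mm: the middle of the surface that is visible of it).
The state is a dict: "clock": time; "q": joint angles; "qd": joint speeds; "joint_torque": joint torques, N m; "tool_pos": TCP position; "eef_rot": TCP orientation; "contact_force": force on the tool from outside, world axes, zero at the start; "moment": the same for the moment, N m; "opening": opening from 0.0 (shut) to 1.0 (fully open); "finger_force": force on a finger pad.
Only numpy, scipy, OpenCV 4.12 (cv2) and the standard library are available. Lean on these libraries where they do the work, as an engineer would, in place of code of your own. Each camera call takes 0.05 s, during which the arm holds its last target. There are 200 camera calls.

## Working session

There is one attempt and no reset: what is moved stays moved. The work goes in short steps, Python scripts to look and compute and a tool call to move; the robot and the scene stay as the last step left them, time stands still between calls to the robot, and variables do not carry over. Pictures are saved under pics/ and viewed, at most 10 in all, crops included, and the job is handed in when it is done.

Besides the shell and the picture viewer there is one more tool, called after "Call:" as name(argument=value, ...) on one line, values as JSON. step_arm: Moves the arm, as the interface text tells. Its arguments: {"type":"object","properties":{"motion":{"type":"array"},"force":{"type":"number"}},"required":["motion"]}

```bash
mkdir -p pics; ls; cat > h.py <<'E'
import numpy as np, cv2
from scipy.spatial.transform import Rotation as R
from plant import r
def snap(n):
    st=r.get_state(); return r.snapshot(n),st
def save(s,f): cv2.imwrite('pics/'+f,cv2.cvtColor(s['pixels'],cv2.COLOR_RGB2BGR))
def cloud(s):
    v,u=np.mgrid[:420,:560]; d=s['depth']
    P=np.stack([(u-s['cx'])/s['fx']*d,(v-s['cy'])/s['fy']*d,d],-1)
    return P@R.from_quat(s['orientation']).as_matrix().T+np.array(s['xyz'])
def toW(s,p): return R.from_quat(s['orientation']).apply(p)+np.array(s['xyz'])
E
python3 - <<'E'
from h import *
st=r.get_state(); print(st, r.tip_reach)
for n in ('scene','side'):
    s,_=snap(n); save(s,n+'0.png'); print(n,s['xyz'],s['orientation'],s['fx'],s['cx'],s['cy'])
    for t in ('tipped_bottle','tipped_can','bottle_1','can_1','lane_tray','cup','headshell','stylus_guard','tweezers'):
        print(t,[(round(d['score'],2),np.round(toW(s,d['at']),3).tolist()) for d in r.search_frame(n,t)])
E
```

```text
pics
{'clock': 0.0, 'q': array([-1.0802087 ,  0.68999881, -0.19450688,  1.56632575,  0.15730916,
        0.90244732, -0.21508735]), 'qd': array([ 4.93408592e-04, -6.65740667e-04, -1.61916711e-03,  9.25221958e-04,
        2.23436084e-04, -5.88555140e-05, -8.55041946e-05]), 'joint_torque': array([-5.97078324e-04, -5.27569556e+01, -1.26693103e+00, -1.53432727e+01,
       -5.26281714e-02,  6.85864637e-03,  1.73814083e-04]), 'tool_pos': array([0.27544359, 0.56034785, 0.23580545]), 'eef_rot': array([ 2.26366981e-01,  9.74041678e-01, -8.83105303e-04, -1.37583554e-04]), 'contact_force': array([ 0.04877161,  0.65764965, -0.48098718]), 'moment': array([-0.01567417,  0.03085237, -0.04138713]), 'finger_force': 0.0, 'opening': 1.0008244077750537} 0.022
scene [ 1.09172745 -0.64349722  1.16673   ] [ 0.90148539  0.30143325 -0.10364993 -0.29277771] 445.377130638733 282.96575500835183 191.37149896751077
tipped_bottle [(0.62, [0.576, 0.277, 0.043])]
tipped_can [(0.82, [0.561, -0.178, 0.051])]
bottle_1 [(0.92, [0.576, 0.159, 0.082]), (0.56, [0.564, 0.044, 0.082])]
can_1 [(0.96, [0.554, -0.075, 0.085])]

[... 278 characters left out ...]
1 ] [ 0.89591679 -0.13278141  0.05411552 -0.42044467] 480.3863764470467 273.7204611407022 206.3792773524614
tipped_bottle [(0.6, [0.549, 0.274, 0.041]), (0.55, [0.616, 0.467, 0.008]), (0.4, [0.624, -0.019, 0.006])]
tipped_can [(0.78, [0.553, -0.188, 0.046])]
bottle_1 [(0.74, [0.558, 0.161, 0.085]), (0.68, [0.545, 0.044, 0.083])]
can_1 [(0.97, [0.539, -0.083, 0.081])]
lane_tray [(0.94, [0.623, -0.017, 0.01]), (0.25, [0.843, -0.094, 0.055])]
cup [(0.74, [0.537, -0.087, 0.078]), (0.62, [0.52, 0.393, 0.055]), (0.33, [0.555, 0.162, 0.09])]
headshell [(0.59, [0.433, -0.458, 0.007])]
stylus_guard [(0.6, [0.626, -0.023, 0.007]), (0.36, [0.429, -0.462, 0.006])]
tweezers [(0.6, [0.615, 0.466, 0.005])]
```

View pics/scene0.png

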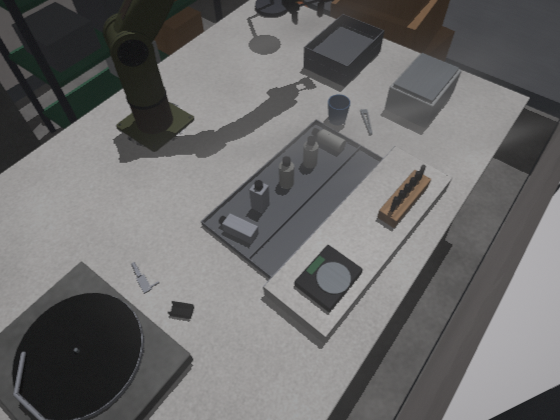

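```bash
cat > topview.py <<'E'
from h import *
import sys
# orthographic top view: x up, y left, 1px=1mm, x .40-.90  y -.40..+.40
P=[];C=[]
for n in ('scene','side'):
    s,_=snap(n); p=cloud(s); m=s['depth']>0
    P.append(p[m]);C.append(s['pixels'][m])
    np.save(n+'_c.npy',np.hstack([p[m],s['pixels'][m]]))
P=np.vstack(P);C=np.vstack(C)
o=np.argsort(P[:,2]);P=P[o];C=C[o]
im=np.zeros((550,800,3),np.uint8)
v=np.round((.9-P[:,0])*1000).astype(int);u=np.round((.4-P[:,1])*1000).astype(int)
k=(v>=0)&(v<550)&(u>=0)&(u<800)&(P[:,2]<.15)
im[v[k],u[k]]=C[k][:,::-1]
im=cv2.dilate(im,np.ones((2,2)))
cv2.imwrite('pics/'+sys.argv[1],im)
E
python3 topview.py top0.png; python3 - <<'E'
import numpy as np
P=np.vstack([np.load(n+'_c.npy') for n in('scene','side')])
# floor, walls
for lo,hi,yr in((.62,.65,(-.03,0.1)),(.45,.5,(-.4,.4)),):
    m=(P[:,0]>lo)&(P[:,0]<hi)&(P[:,1]>yr[0])&(P[:,1]<yr[1]);print(lo,np.percentile(P[m,2],[2,25,50,75,98]))
m=(abs(P[:,1])<.25)&(P[:,2]<.07)
for x in np.arange(.40,.82,.01):
    k=m&(abs(P[:,0]-x)<.005)&((P[:,1]>-.03)&(P[:,1]<.02)|(abs(P[:,1]-.1)<.015)); 
    if k.sum(): print(round(x,3),k.sum(),np.round(np.percentile(P[k,2],[10,50,90]),4))
E
```

```text
0.62 [0.00279567 0.00595088 0.00726825 0.00902343 0.02333962]
0.45 [-0.00408136 -0.00036284  0.00518226  0.00797983  0.03400102]
0.4 135 [-0.0043 -0.0013  0.0011]
0.41 127 [-0.0037 -0.0013  0.0009]
0.42 134 [-0.0034 -0.0008  0.0019]
0.43 141 [-0.0035 -0.0011  0.0017]
0.44 105 [-0.0037 -0.001   0.0015]
0.45 101 [-0.0031  0.0009  0.0235]
0.46 176 [0.0042 0.0084 0.0225]
0.47 122 [0.0044 0.007  0.01  ]
0.48 102 [0.0034 0.0066 0.0094]
0.49 94 [0.005  0.007  0.0092]
0.5 85 [0.0047 0.0069 0.0092]
0.51 78 [0.0048 0.0065 0.0096]
0.52 85 [0.0042 0.0066 0.0094]
0.53 55 [0.0052 0.0079 0.0098]
0.54 31 [0.0032 0.0073 0.0091]
0.55 42 [0.0036 0.0071 0.01  ]
0.56 52 [0.0039 0.0074 0.0094]
0.57 63 [0.0029 0.0067 0.0095]
0.58 66 [0.0039 0.0064 0.009 ]
0.59 112 [0.004  0.0069 0.0095]
0.6 138 [0.0047 0.007  0.0094]
0.61 131 [0.0041 0.007  0.0092]
0.62 139 [0.0052 0.007  0.0093]
0.63 134 [0.0042 0.0068 0.0092]
0.64 126 [0.0047 0.007  0.0107]
0.65 139 [0.0054 0.0158 0.0237]
0.66 153 [0.0041 0.0074 0.0126]
0.67 137 [0.0037 0.0066 0.0093]
0.68 134 [0.0041 0.007  0.0099]
0.69 135 [0.0038 0.0068 0.0095]
0.7 143 [0.0039 0.0065 0.0093]
0.71 141 [0.0039 0.0067 0.0096]
0.72 141 [0.0044 0.0068 0.0093]
0.73 139 [0.0045 0.0067 0.0095]
0.74 114 [0.0054 0.0084 0.0227]
0.75 149 [0.013  0.048  0.0542]
0.76 190 [-0.0012  0.0518  0.055 ]
0.77 156 [0.0498 0.0531 0.0556]
0.78 141 [0.0503 0.0527 0.0555]
0.79 142 [0.0502 0.0528 0.0551]
0.8 147 [0.0501 0.0529 0.0555]
0.81 136 [0.0505 0.0529 0.0551]
```

View top0.

The scene view shows the row running from the tipped bottle (~330,138) through bottles (310,152) and (286,175) and the can (259,195) to the tipped can (238,227). The cup is at (338,108), the ledge is beyond, and the small items sit lower left.

View pics/top0.png

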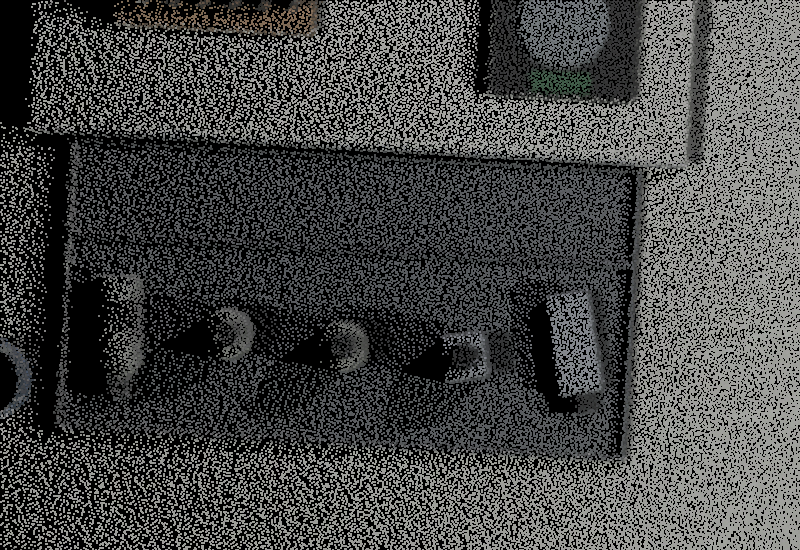

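The top view shows the row turned by about -0.06 rad. The bottle lies at u≈125 with its cap down-image, and the can lies with its body (575,345) and cap (590,402). Next I fit exact frames from the cloud.

```bash
cat > fit.py <<'E'
from h import *
from scipy.optimize import least_squares
S={n:np.load(n+'_c.npy') for n in('scene','side')}
P=np.vstack(list(S.values()))
yaw=None
# front wall top: for each y bin outermost x with z in .018-.027
def edge(Q,zlo,zhi,xlo,xhi,ylo,yhi,f):
    k=(Q[:,2]>zlo)&(Q[:,2]<zhi)&(Q[:,0]>xlo)&(Q[:,0]<xhi)&(Q[:,1]>ylo)&(Q[:,1]<yhi);Q=Q[k];o=[]
    for y in np.arange(ylo,yhi,.01):
        q=Q[abs(Q[:,1]-y)<.005,0]
        if len(q)>3:o.append((y,np.percentile(q,f)))
    o=np.array(o);c=np.polyfit(o[:,0],o[:,1],1)
    e=o[:,1]-np.polyval(c,o[:,0]);k=abs(e)<.004;return np.polyfit(o[k,0],o[k,1],1)
for n in S:
    for nm,a in dict(front=(.0195,.028,.40,.50,-.2,.25,10),ledge=(.046,.058,.70,.80,-.2,.25,3)).items():
        c=edge(S[n],*a);print(n,nm,'x at y=0',c[1].round(4),'slope',c[0].round(4))
    Q=S[n];k=(Q[:,2]>.0195)&(Q[:,2]<.028)&(Q[:,0]>.60)&(Q[:,0]<.70);q=Q[k,1];print(' side walls y',np.percentile(q,[1,5,50,95,99]).round(4))
def seg(Q,c,rad,zlo=.0125,zhi=.065): return Q[(np.hypot(Q[:,0]-c[0],Q[:,1]-c[1])<rad)&(Q[:,2]>zlo)&(Q[:,2]<zhi)]
for n in list(S)+['both']:
    Q=P if n=='both' else S[n]
    for nm,c in (('bottle',(.56,.276)),('can',(.555,-.18))):
        q=seg(Q,c,.085,.028 if nm=='bottle' else .03)
        V=q[:,3:].mean(1); 
        t=q[q[:,2]>(.045 if nm=='bottle' else .044)]
        m=t[:,:3].mean(0);w,E=np.linalg.eigh(np.cov((t[:,:2]-m[:2]).T));a=E[:,1]*np.sign(-E[0,1])
        s=(q[:,:2]-m[:2])@a;l=(q[:,:2]-m[:2])@np.array([-a[1],a[0]])
        dark=V<V.mean()*.6
        print(n,nm,len(q),'top z',np.percentile(t[:,2],[5,50,95]).round(4),'mid',m.round(4),'axis ang',np.degrees(np.arctan2(a[1],-a[0])).round(1),'along',np.percentile(s,[1,99]).round(4),'lat',np.percentile(l,[1,99]).round(4))
for nm,c,rad in (('cup',(.52,.4),.06),('b2',(.57,.16),.045),('b1',(.56,.044),.045),('c1',(.545,-.08),.045)):
    q=seg(P,c,rad,.03,.14);print(nm,'x',np.percentile(q[:,0],[1,99]).round(4),'y',np.percentile(q[:,1],[1,99]).round(4),'z',np.percentile(q[:,2],[99]).round(4))
E
python3 fit.py; python3 -c "
from plant import r;print([a for a in dir(r) if a[0]!='_'])"
```

```text
scene front x at y=0 0.4544 slope 0.0587
scene ledge x at y=0 0.7531 slope 0.0568
 side walls y [-4.638e-01 -4.433e-01  5.000e-04  4.773e-01  5.601e-01]
side front x at y=0 0.4513 slope 0.0555
side ledge x at y=0 0.7489 slope 0.0565
 side walls y [-0.4656 -0.4565 -0.0753  0.7503  1.9023]
scene bottle 393 top z [0.046  0.0516 0.0569] mid [0.5804 0.2775 0.0514] axis ang 0.9 along [-0.0456  0.0736] lat [-0.0245  0.0203]
scene can 575 top z [0.0458 0.0503 0.0539] mid [ 0.5603 -0.1753  0.0501] axis ang -9.0 along [-0.049   0.0699] lat [-0.0232  0.0217]
side bottle 326 top z [0.0461 0.0515 0.0555] mid [0.5695 0.2768 0.0511] axis ang 0.5 along [-0.0516  0.0671] lat [-0.0187  0.0192]
side can 959 top z [0.0457 0.0508 0.0537] mid [ 0.5542 -0.1769  0.0506] axis ang -8.7 along [-0.0498  0.0671] lat [-0.024   0.0207]
both bottle 719 top z [0.046  0.0515 0.0565] mid [0.5758 0.2772 0.0513] axis ang 0.5 along [-0.0499  0.0724] lat [-0.0218  0.0199]
both can 1534 top z [0.0457 0.0506 0.0537] mid [ 0.5566 -0.1763  0.0504] axis ang -8.9 along [-0.0522  0.069 ] lat [-0.0238  0.021 ]
cup x [0.4841 0.5613] y [0.3705 0.4492] z [0.0857]
b2 x [0.5419 0.592 ] y [0.1488 0.1876] z [0.1295]
b1 x [0.5299 0.5794] y [0.0336 0.0722] z [0.1288]
c1 x [0.5191 0.5693] y [-0.0889 -0.0445] z [0.1287]
['Unreachable', 'finish_job', 'get_state', 'search_frame', 'snapshot', 'tip_reach']
```

```bash
cat >> h.py <<'E'
def pose(tilt=0,yaw=90,roll=0):
    """tool down, tool y at world angle yaw(deg); tilt: lean about tool y (+ = pointing away from robot), roll about tool x"""
    y=np.array([np.cos(np.radians(yaw)),np.sin(np.radians(yaw)),0]);z=np.array([0,0,-1.]);x=np.cross(y,z)
    M=R.from_matrix(np.c_[x,y,z])
    # x = y cross z points towards -x world for yaw 90; tilt + => z leans away from the robot
    return M*R.from_rotvec([0,-np.radians(tilt),0])*R.from_rotvec([np.radians(roll),0,0])
def rel(p,Q,p0=None,Q0=None):
    st=r.get_state()
    if p0 is None:p0,Q0=st['tool_pos'],R.from_quat(st['eef_rot'])
    dp=Q0.inv().apply(np.array(p)-p0)*1000;tw=(Q0.inv()*Q).as_rotvec()
    n=max(np.linalg.norm(dp)/60,np.degrees(np.linalg.norm(tw))/10.5)
    print('dp',dp.round(1).tolist(),'twist',tw.round(3).tolist(),'rows>=',round(n,1));return np.array(p),Q
E
python3 - <<'E'
from h import *
a=rel([.36,.27,.25],pose(0,98.9))
b=rel([.495,-.183,.20],pose(0,98.9),*a)
E
```

```text
dp [-204.0, -223.9, -13.4] twist [0.0, -0.0, -0.612] rows>= 5.1
dp [-63.3, -468.4, 50.0] twist [0.0, 0.0, 0.0] rows>= 7.9
```

Call:
step_arm(motion=[{"dp":[-40,-44,-3],"twist":[0,0,-0.13],"hand":1},{"dp":[-80,-88,-6],"twist":[0,0,-0.26],"hand":1},{"dp":[-120,-132,-9],"twist":[0,0,-0.4],"hand":1},{"dp":[-160,-178,-12],"twist":[0,0,-0.52],"hand":1},{"dp":[-200,-220,-14],"twist":[0,0,-0.612],"hand":0.2}])

```text
clock: 1.72
tool_pos: [0.3586, 0.2733, 0.2509]
eef_rot: [-0.079, 0.997, 0.0, 0.0]
contact_force: [0.2, -1.0, -0.8]
opening: 0.912
finger_force: 0.0
```

Call:
step_arm(motion=[{"dp":[-7,-55,5],"twist":[0,0,0],"hand":0.2},{"dp":[-14,-110,10],"twist":[0,0,0],"hand":0.2},{"dp":[-21,-165,17],"twist":[0,0,0],"hand":0.2},{"dp":[-28,-220,23],"twist":[0,0,0],"hand":0.2},{"dp":[-35,-270,30],"twist":[0,0,0],"hand":0.2}])

```text
clock: 2.35
tool_pos: [0.4352, 0.012, 0.2207]
eef_rot: [-0.077, 0.997, -0.0, 0.001]
contact_force: [0.1, 0.1, 0.3]
opening: 0.599
finger_force: 0.0
```

```bash
python3 - <<'E'
from h import *
st=r.get_state();print(st['clock'],st['q'].round(3),st['tool_pos'].round(4),R.from_quat(st['eef_rot']).as_matrix().round(3).tolist(),st['opening'])
rel([.495,-.183,.20],pose(0,98.9))
E
```

```text
2.35 [ 0.148  0.5   -0.419  2.124  0.362  0.585  1.195] [0.4352 0.012  0.2207] [[-0.988, -0.154, 0.001], [-0.154, 0.988, -0.0], [-0.001, -0.0, -1.0]] 0.5991172401815308
dp [-29.1, -201.8, 20.8] twist [-0.0, 0.001, -0.001] rows>= 3.4
```

Call:
step_arm(motion=[{"dp":[-8,-52,5],"twist":[0,0,0],"hand":0.2},{"dp":[-15,-104,10],"twist":[0,0,0],"hand":0.2},{"dp":[-22,-155,15],"twist":[0,0,0],"hand":0.2},{"dp":[-29,-201,20],"twist":[0,0,0],"hand":0.2},{"dp":[-29,-202,21],"twist":[0,0,0],"hand":0.2}])

```text
clock: 2.98
tool_pos: [0.4945, -0.1857, 0.199]
eef_rot: [-0.074, 0.997, -0.001, 0.0]
contact_force: [0.6, 1.1, 0.1]
opening: 0.6
finger_force: 0.0
```

```bash
cat >> h.py <<'E'
def wtop(f,x0,x1,y0,y1,z,px=2):
    """wrist fisheye rectified on the level plane z (m): up = +x, left = +y"""
    s,st=snap('wrist')
    T=np.eye(4);T[:3,:3]=R.from_quat(st['eef_rot']).as_matrix();T[:3,3]=st['tool_pos'];C=np.linalg.inv(T@np.array(s['mount']))
    X,Y=np.meshgrid(np.arange(x1,x0,-.001/px),np.arange(y1,y0,-.001/px),indexing='ij')
    p=np.stack([X,Y,np.full_like(X,z)],-1)@C[:3,:3].T+C[:3,3]
    th=np.arctan2(np.hypot(p[...,0],p[...,1]),p[...,2]);ph=np.arctan2(p[...,1],p[...,0])
    im=cv2.remap(s['pixels'],(s['cx']+s['fx']*th*np.cos(ph)).astype('f4'),(s['cy']+s['fy']*th*np.sin(ph)).astype('f4'),cv2.INTER_LINEAR)
    if f: cv2.imwrite('pics/'+f,im[...,::-1])
    return im,s,st
def wcloud(s,st):
    T=np.eye(4);T[:3,:3]=R.from_quat(st['eef_rot']).as_matrix();T[:3,3]=st['tool_pos'];T=T@np.array(s['mount'])
    v,u=np.mgrid[:420,:560];a=(u-s['cx'])/s['fx'];b=(v-s['cy'])/s['fy'];th=np.hypot(a,b)+1e-9
    d=s['depth'];m=(d>0)&(th<1.3);k=np.tan(th)/th
    P=np.stack([a*k*d,b*k*d,d],-1)[m];return P@T[:3,:3].T+T[:3,3],s['pixels'][m]
E
python3 - <<'E'
from h import *
im,s,st=wtop('w1.png',.42,.64,-.30,-.03,.03)
P,C=wcloud(s,st);print(st['clock'],st['tool_pos'],P.min(0),P.max(0))
np.save('w1.npy',np.hstack([P,C]))
V=C.mean(1)
k=(np.hypot(P[:,0]-.55,P[:,1]+.178)<.09)&(P[:,2]>.035)&(P[:,2]<.07)&(P[:,1]<-.12)
t=P[k&(P[:,2]>.046)];m=t.mean(0);w,E=np.linalg.eigh(np.cov((t[:,:2]-m[:2]).T));a=E[:,1]*np.sign(-E[0,1]);print(len(t),m,np.median(t[:,2]),np.degrees(np.arctan2(a[1],-a[0])))
q=t;n=np.array([-a[1],a[0]]);print('along',np.percentile((q[:,:2]-m[:2])@a,[1,99]),'lat',np.percentile((q[:,:2]-m[:2])@n,[1,99]))
f=P[(abs(P[:,0]-.62)<.03)&(abs(P[:,1]+.15)<.05)];print('floor',np.median(f[:,2]))
E
```

```text
2.975 [ 0.49453529 -0.18567938  0.19898155] [ 0.14190889 -0.56564088 -0.00415816] [0.81785114 0.25303745 0.30878046]
3495 [ 0.54678488 -0.17338368  0.05084231] 0.0509216401297749 -8.79165822272146
along [-0.04353156  0.03935424] lat [-0.02116138  0.02116744]
floor 0.0069975955419174785
```

View pics/w1.png

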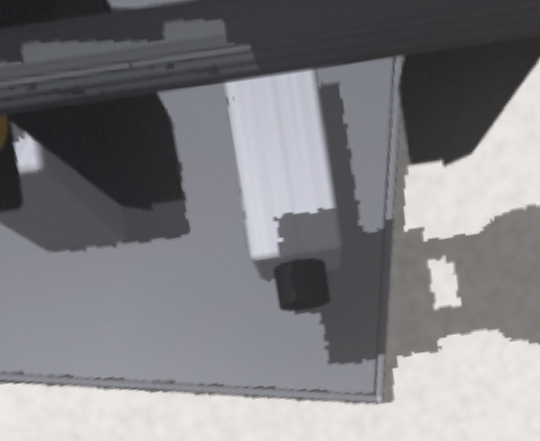

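The rectified wrist view shows the can (body 280,165) with its black cap at (303,285), so the cap centre is at about (0.498, -0.181). The body top is at z=0.051, which matches the size given. Descend and grip the cap lightly.

```bash
python3 -c "
from h import *
rel([.497,-.181,.036],pose(0,98.8))"
```

```text
dp [-3.1, 1.4, 163.1] twist [-0.0, -0.0, -0.002] rows>= 2.7
```

Call:
step_arm(motion=[{"dp":[-3,1.4,50],"twist":[0,0,0],"hand":0.2},{"dp":[-3,1.4,100],"twist":[0,0,0],"hand":0.2},{"dp":[-3,1.4,140],"twist":[0,0,0],"hand":0.2},{"dp":[-3,1.4,161],"twist":[0,0,0],"hand":0.2},{"dp":[-3,1.4,162],"twist":[0,0,0],"hand":0.2}])

```text
clock: 3.65
tool_pos: [0.4963, -0.1771, 0.0367]
eef_rot: [-0.079, 0.997, 0.001, -0.001]
contact_force: [0.3, -0.1, 0.1]
opening: 0.601
finger_force: 0.0
```

Call:
step_arm(motion=[{"dp":[0,0,0],"twist":[0,0,0],"hand":-0.5},{"dp":[0,0,0],"twist":[0,0,0],"hand":-0.6},{"dp":[0,0,0],"twist":[0,0,0],"hand":-0.7},{"dp":[0,0,0],"twist":[0,0,0],"hand":-0.7},{"dp":[0,0,0],"twist":[0,0,0],"hand":-0.7}], force=5)

```text
clock: 4.28
tool_pos: [0.4973, -0.1796, 0.038]
eef_rot: [-0.077, 0.997, -0.0, 0.0]
contact_force: [0.4, -0.6, 4.3]
opening: 0.178
finger_force: 4.5
```

```bash
python3 - <<'E'
from h import *
s,st=snap('side');w,_=snap('wrist');c,_=snap('scene')
print(st['opening'],st['finger_force'],st['contact_force'])
a=cv2.resize(s['pixels'][130:330,150:400],(500,400),interpolation=cv2.INTER_CUBIC);b=cv2.resize(w['pixels'],(300,225))
e=cv2.resize(c['pixels'][170:290,180:330],(300,240))
im=np.zeros((470,800,3),np.uint8);im[:400,:500]=a;im[:225,500:]=b;im[230:470,500:]=e
cv2.imwrite('pics/g1.png',im[...,::-1])
E
```

```text
0.17800976206975178 4.465848505496979 [ 0.40251835 -0.593599    4.26518451]
```

View pics/g1.png

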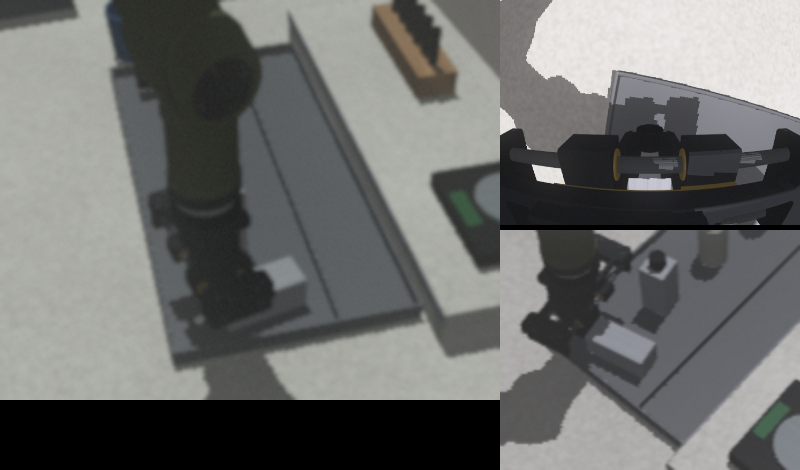

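The pads sit on both sides of the cap (wrist inset about 650,160), but the opening reads smaller than 26 mm and there is an upward force. The grip is probably high on the round cap, so I reopen, go 5 mm lower and regrip.

Call:
step_arm(motion=[{"dp":[0,0,0],"twist":[0,0,0],"hand":0},{"dp":[0,0,2],"twist":[0,0,0],"hand":0.1},{"dp":[0,0,4],"twist":[0,0,0],"hand":0.1},{"dp":[0,0,4],"twist":[0,0,0],"hand":-0.2},{"dp":[0,0,4],"twist":[0,0,0],"hand":-0.4}])

```text
clock: 5.05
tool_pos: [0.497, -0.1792, 0.0335]
eef_rot: [-0.078, 0.997, 0.0, -0.0]
contact_force: [0.2, -0.2, 0.4]
opening: 0.318
finger_force: 0.0
```

Call:
step_arm(motion=[{"dp":[0,0,0],"twist":[0,0,0],"hand":-0.7},{"dp":[0,0,0],"twist":[0,0,0],"hand":-0.7},{"dp":[0,0,0],"twist":[0,0,0],"hand":-0.7},{"dp":[0,0,0],"twist":[0,0,0],"hand":-0.7}], force=5)

```text
clock: 5.55
tool_pos: [0.4971, -0.1793, 0.0336]
eef_rot: [-0.077, 0.997, 0.0, 0.0]
contact_force: [-0.3, 0.2, -0.5]
opening: 0.262
finger_force: 4.4
```

Call:
step_arm(motion=[{"dp":[0,0,-8],"twist":[0,0,0],"hand":-0.7},{"dp":[0,0,-20],"twist":[0,0,0],"hand":-0.7},{"dp":[0,0,-40],"twist":[0,0,0],"hand":-0.7},{"dp":[0,0,-65],"twist":[0,0,0],"hand":-0.7},{"dp":[0,0,-90],"twist":[0,0,0],"hand":-0.7}])

```text
clock: 6.18
tool_pos: [0.497, -0.1793, 0.1253]
eef_rot: [-0.078, 0.997, -0.0, 0.0]
contact_force: [-0.4, -0.1, -0.5]
opening: 0.149
finger_force: 0.0
```

Call:
step_arm(motion=[{"dp":[0,0,-15],"twist":[0,0,0],"hand":-0.7},{"dp":[0,0,-15],"twist":[0,0,0],"hand":-0.7},{"dp":[0,0,-15],"twist":[0,0,0],"hand":-0.7}])

```text
clock: 6.55
tool_pos: [0.4966, -0.1793, 0.1381]
eef_rot: [-0.078, 0.997, 0.0, -0.001]
contact_force: [0.4, -0.5, 0.3]
opening: 0.15
finger_force: 0.0
```

```bash
cat > held.py <<'E'
from h import *
import sys
s,st=snap('side');c,_=snap('scene')
print(st['clock'],st['opening'],st['finger_force'],st['contact_force'],st['tool_pos'])
def crop(s,p,h=90):
    q=R.from_quat(s['orientation']).inv().apply(np.array(p)-s['xyz']);u=int(s['cx']+s['fx']*q[0]/q[2]);v=int(s['cy']+s['fy']*q[1]/q[2])
    u=min(max(u,h),560-h);v=min(max(v,h),420-h)
    return cv2.resize(s['pixels'][v-h:v+h,u-h:u+h],(400,400),interpolation=cv2.INTER_CUBIC)
p=st['tool_pos']-[0,0,.05]
cv2.imwrite('pics/'+sys.argv[1],np.hstack([crop(s,p),crop(c,p)])[...,::-1])
E
python3 held.py h1.png
```

```text
6.55 0.1502686200755433 0.0 [ 0.36079309 -0.52836011  0.30315097] [ 0.49658847 -0.17925601  0.13808932]
```

View pics/h1.png

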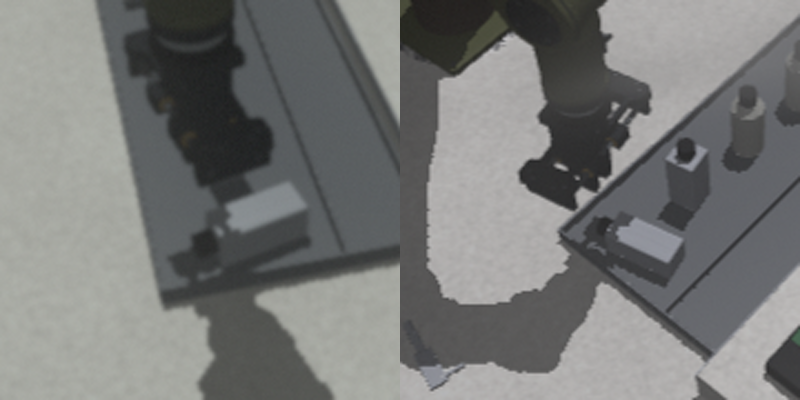

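The can slipped out and still lies about where it was: side crop body (265,215), cap (205,242). I check the finger geometry with the wrist depth and measure the can again.

```bash
python3 - <<'E'
from h import *
im,s,st=wtop(None,.42,.64,-.30,-.03,.03)
P,C=wcloud(s,st)
T=R.from_quat(st['eef_rot']).inv().apply(P-st['tool_pos'])*1000
k=(T[:,2]<45)&(abs(T[:,1])<80)&(abs(T[:,0])<60)&(T[:,2]>-60);F=T[k]
print(k.sum())
for z in range(-50,45,5):
    q=F[abs(F[:,2]-z)<2.5]
    if len(q)>5: print(z,len(q),'x',np.percentile(q[:,0],[2,50,98]).round(0),'y',np.percentile(q[:,1],[2,25,75,98]).round(0),'inner|y|',np.percentile(abs(q[:,1]),[2,10]).round(1))
# can now
k=(np.hypot(P[:,0]-.55,P[:,1]+.178)<.10)&(P[:,2]>.035)&(P[:,2]<.08)&(P[:,1]<-.12)
t=P[k&(P[:,2]>.046)];m=t.mean(0);w,E=np.linalg.eigh(np.cov((t[:,:2]-m[:2]).T));a=E[:,1]*np.sign(-E[0,1]);print(len(t),m,np.median(t[:,2]),np.degrees(np.arctan2(a[1],-a[0])))
n=np.array([-a[1],a[0]]);print('along',np.percentile((t[:,:2]-m[:2])@a,[1,99]),'lat',np.percentile((t[:,:2]-m[:2])@n,[1,99]))
d=P[(C.mean(1)<45)&(P[:,2]>.012)&(P[:,2]<.06)&(np.hypot(P[:,0]-.498,P[:,1]+.181)<.022)]
print('cap',len(d),d.mean(0),np.percentile(d,[2,98],axis=0).round(4).tolist())
E
```

```text
3984
-50 116 x [-10.  -3.  12.] y [-17. -14.  14.  17.] inner|y| [13.5 13.6]
-45 747 x [-9.  9. 11.] y [-17. -11.  11.  17.] inner|y| [6.6 7.4]
-40 376 x [ 9. 10. 12.] y [-19. -13.  12.  18.] inner|y| [6.8 8. ]
-35 376 x [ 9. 10. 11.] y [-20. -14.  13.  19.] inner|y| [7.8 8.9]
-30 387 x [ 7. 10. 11.] y [-21. -14.  14.  20.] inner|y| [7.6 8.4]
-25 485 x [-0. 10. 12.] y [-21. -13.  13.  21.] inner|y| [6.9 7.3]
-20 434 x [-3. 10. 12.] y [-21. -12.  11.  20.] inner|y| [6.2 6.5]
-15 278 x [-7. 10. 11.] y [-20. -13.  13.  20.] inner|y| [6.3 7.3]
-10 322 x [-4. 10. 11.] y [-20. -12.  11.  19.] inner|y| [6.1 6.2]
-5 206 x [ 9. 10. 11.] y [-19. -13.  12.  18.] inner|y| [6.7 7.7]
0 74 x [-8.  9. 11.] y [-15.  -9.  10.  15.] inner|y| [6.2 6.4]
2712 [ 0.53789831 -0.17338486  0.05083059] 0.05093211385469648 -9.645382756998876
along [-0.06582355  0.03212999] lat [-0.01992668  0.02071735]
cap 881 [ 0.49449885 -0.18126349  0.03793316] [[0.4852, -0.193, 0.0232], [0.5059, -0.1694, 0.0427]]
```

```bash
python3 - <<'E'
from h import *
s,st=snap('wrist');P,C=wcloud(s,st)
T=R.from_quat(st['eef_rot']).inv().apply(P-st['tool_pos'])*1000
for z in range(-8,40,2):
    q=T[(abs(T[:,2]-z)<1)&(abs(T[:,1])<60)&(abs(T[:,0])<40)]
    print(z,len(q),np.percentile(q,[5,50,95],axis=0).round(0)[:,:2].tolist() if len(q)>3 else '')
print(np.array(s['mount']).round(4).tolist(), s['fx'],s['cx'],s['cy'])
rel([.496,-.181,.060],pose(0,99.2));rel([.496,-.181,.018],pose(0,99.2))
E
```

```text
-8 89 [[8.0, -18.0], [10.0, 6.0], [11.0, 18.0]]
-6 100 [[9.0, -18.0], [10.0, -8.0], [11.0, 18.0]]
-4 80 [[9.0, -17.0], [10.0, 7.0], [11.0, 17.0]]
-2 64 [[-8.0, -15.0], [10.0, -7.0], [11.0, 14.0]]
0 18 [[-6.0, -12.0], [9.0, -0.0], [9.0, 12.0]]
2 0 
4 0 
6 0 
8 0 
10 0 
12 0 
14 0 
16 0 
18 0 
20 0 
22 0 
24 0 
26 0 
28 0 
30 0 
32 0 
34 0 
36 0 
38 0 
[[-0.0001, -0.9675, -0.2531, 0.0654], [1.0, -0.0, -0.0002, -0.0002], [0.0002, -0.2531, 0.9675, -0.1473], [0.0, 0.0, 0.0, 1.0]] 325.19226210127806 279.0213697793818 210.51815081572923
dp [0.8, -1.8, 77.9] twist [0.001, -0.001, -0.005] rows>= 1.3
dp [0.8, -1.9, 119.9] twist [0.001, -0.001, -0.005] rows>= 2.0
```

The depth cloud and the two grips agree that the reported TCP sits at the fingertips, so the pads are about 19 mm higher than assumed. I go down to TCP z=0.016.

Call:
step_arm(motion=[{"dp":[1,-2,40],"twist":[0,0,0],"hand":-0.1},{"dp":[1,-2,75],"twist":[0,0,0],"hand":0},{"dp":[1,-2,100],"twist":[0,0,0],"hand":0},{"dp":[1,-2,118],"twist":[0,0,0],"hand":0},{"dp":[1,-2,122],"twist":[0,0,0],"hand":0}])

```text
clock: 7.38
tool_pos: [0.4956, -0.181, 0.0152]
eef_rot: [-0.078, 0.997, 0.0, -0.001]
contact_force: [-1.5, -0.4, -0.1]
opening: 0.502
finger_force: 0.0
```

Call:
step_arm(motion=[{"dp":[0,0,0],"twist":[0,0,0],"hand":-0.3},{"dp":[0,0,0],"twist":[0,0,0],"hand":-0.7},{"dp":[0,0,0],"twist":[0,0,0],"hand":-0.7},{"dp":[0,0,0],"twist":[0,0,0],"hand":-0.7},{"dp":[0,0,0],"twist":[0,0,0],"hand":-0.7}], force=4)

```text
clock: 8.0
tool_pos: [0.4967, -0.1815, 0.0171]
eef_rot: [-0.078, 0.997, -0.0, 0.0]
contact_force: [-0.5, 0.2, 4.8]
opening: 0.292
finger_force: 4.0
```

Call:
step_arm(motion=[{"dp":[0,0,-8],"twist":[0,0,0],"hand":-0.7},{"dp":[0,0,-20],"twist":[0,0,0],"hand":-0.7},{"dp":[0,0,-40],"twist":[0,0,0],"hand":-0.7},{"dp":[0,0,-65],"twist":[0,0,0],"hand":-0.7},{"dp":[0,0,-90],"twist":[0,0,0],"hand":-0.7}])

```text
clock: 8.62
tool_pos: [0.4961, -0.1815, 0.1079]
eef_rot: [-0.077, 0.997, -0.0, -0.0]
contact_force: [0.8, 0.1, -2.1]
opening: 0.29
finger_force: 4.1
```

Call:
step_arm(motion=[{"dp":[0,0,-25],"twist":[0,0,0],"hand":-0.7},{"dp":[0,0,-50],"twist":[0,0,0],"hand":-0.7},{"dp":[0,0,-60],"twist":[0,0,0],"hand":-0.7}])

```text
clock: 9.0
tool_pos: [0.4967, -0.1817, 0.1683]
eef_rot: [-0.077, 0.997, -0.0, 0.001]
contact_force: [-0.0, 0.8, -1.4]
opening: 0.293
finger_force: 4.0
```

```bash
python3 held.py h2.png
```

```text
9.0 0.29281479933678556 4.000142246950418 [-0.04361364  0.77680932 -1.3849684 ] [ 0.49673604 -0.18172702  0.16828133]
```

View pics/h2.png

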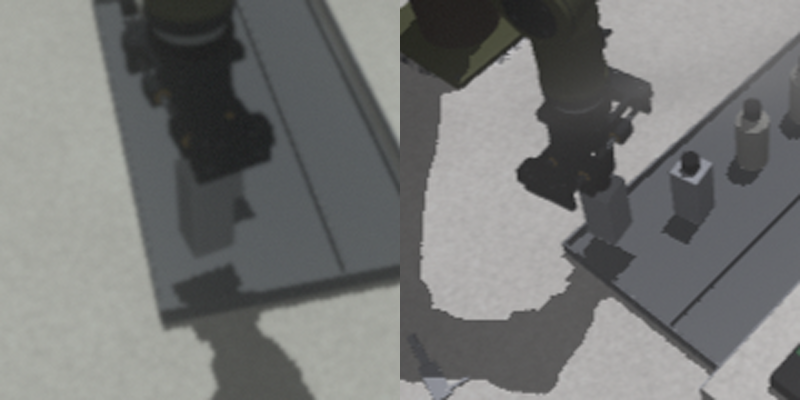

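The can now hangs nearly upright from its cap: side crop (207,205), scene crop (606,210). Next I measure its lean from the two clouds.

```bash
cat > lean.py <<'E'
from h import *
rng=np.random.default_rng(0)
def planes(n=3,rad=.05,zlo=None,zhi=None,c=None,thr=.0025):
    st=r.get_state();c=st['tool_pos'] if c is None else c
    Q=[]
    for cam in('scene','side'):
        s,_=snap(cam);p=cloud(s)[s['depth']>0];Q.append(p)
    Q=np.vstack(Q);k=(np.hypot(Q[:,0]-c[0],Q[:,1]-c[1])<rad)&(Q[:,2]>zlo)&(Q[:,2]<zhi);Q=Q[k]
    print('pts',len(Q),'zmin',np.percentile(Q[:,2],[.5,2]).round(4))
    allQ=Q
    for _ in range(n):
        if len(Q)<40:break
        best=None
        for i in range(600):
            a,b,d=Q[rng.choice(len(Q),3,False)];nn=np.cross(b-a,d-a);l=np.linalg.norm(nn)
            if l<1e-6:continue
            nn/=l;m=abs((Q-a)@nn)<thr
            if best is None or m.sum()>best.sum():best=m
        q=Q[best];m=q.mean(0);nn=np.linalg.svd(q-m)[2][2];nn*=np.sign(nn@np.array([.3,-1,.5]))
        print('plane',best.sum(),'mid',m.round(4),'n',nn.round(3),'off vertical deg',np.degrees(np.arcsin(nn[2])).round(1),'azimuth',np.degrees(np.arctan2(nn[1],nn[0])).round(1),'z',q[:,2].min().round(3),q[:,2].max().round(3))
        Q=Q[~best]
    return allQ
E
python3 - <<'E'
from lean import *
st=r.get_state();z=st['tool_pos'][2];print(st['q'].round(2))
planes(3,.06,z-.115,z-.008)
E
```

```text
[ 0.52  0.69 -0.42  1.92  0.46  0.63  1.54]
pts 1118 zmin [0.0675 0.0696]
plane 735 mid [ 0.5024 -0.2043  0.1147] n [ 0.131 -0.991 -0.006] off vertical deg -0.4 azimuth -82.4 z 0.067 0.159
plane 176 mid [ 0.4774 -0.1856  0.1168] n [ 0.99   0.14  -0.007] off vertical deg -0.4 azimuth 8.0 z 0.069 0.159
plane 174 mid [ 0.5232 -0.1806  0.1168] n [ 0.991  0.131 -0.003] off vertical deg -0.2 azimuth 7.5 z 0.067 0.159
```

It hangs upright within 0.5°, its base 101 mm below the TCP and its faces at 8°. I turn it to the row (-11°), move it to its place at (0.542, -0.180) and lower it.

```bash
python3 - <<'E'
from h import *
a=rel([.538,-.180,.168],pose(0,87.8)); rel([.538,-.180,.112],pose(0,87.8),*a)
E
```

```text
dp [-41.9, -5.0, -1.9] twist [0.0, -0.001, 0.193] rows>= 1.1
dp [0.0, 0.0, 56.0] twist [0.0, 0.0, 0.0] rows>= 0.9
```

Call:
step_arm(motion=[{"dp":[-8,-1,0],"twist":[0,0,0.04],"hand":-0.7},{"dp":[-20,-2.5,0],"twist":[0,0,0.1],"hand":-0.7},{"dp":[-32,-4,0],"twist":[0,0,0.16],"hand":-0.7},{"dp":[-42,-5,0],"twist":[0,0,0.193],"hand":-0.7},{"dp":[-42,-5,0],"twist":[0,0,0.193],"hand":-0.7}])

```text
clock: 9.82
tool_pos: [0.5395, -0.1793, 0.1661]
eef_rot: [0.019, 1.0, 0.0, 0.0]
contact_force: [-0.1, 0.6, -1.3]
opening: 0.295
finger_force: 4.0
```

Call:
step_arm(motion=[{"dp":[0,0,14],"twist":[0,0,0],"hand":-0.7},{"dp":[0,0,30],"twist":[0,0,0],"hand":-0.7},{"dp":[0,0,42],"twist":[0,0,0],"hand":-0.7},{"dp":[0,0,50],"twist":[0,0,0],"hand":-0.7},{"dp":[0,0,54],"twist":[0,0,0],"hand":-0.7}])

```text
clock: 10.45
tool_pos: [0.5385, -0.1798, 0.1119]
eef_rot: [0.019, 1.0, 0.0, -0.0]
contact_force: [0.4, -0.8, -0.9]
opening: 0.29
finger_force: 4.0
```

```bash
python3 - <<'E'
from lean import *
st=r.get_state();z=st['tool_pos'][2];print(st['tool_pos'],st['contact_force'])
planes(3,.06,z-.12,z-.008)
E
```

```text
[ 0.53846369 -0.17982495  0.11193911] [ 0.37941193 -0.82491508 -0.87942637]
pts 2690 zmin [-0.0039 -0.0018]
plane 1071 mid [ 0.5386 -0.1824  0.0069] n [-0.001  0.012  1.   ] off vertical deg 89.3 azimuth 93.4 z 0.004 0.01
plane 649 mid [ 0.5412 -0.2035  0.0584] n [-0.035 -0.999  0.001] off vertical deg 0.0 azimuth -92.0 z 0.002 0.104
plane 288 mid [ 0.5353 -0.2285  0.0118] n [-0.066 -0.996  0.051] off vertical deg 2.9 azimuth -93.8 z -0.005 0.028
```

Call:
step_arm(motion=[{"dp":[0,0,1],"twist":[0,0,0.02],"hand":-0.7},{"dp":[0,0,2],"twist":[0,0,0.02],"hand":-0.7},{"dp":[0,0,3],"twist":[0,0,0.02],"hand":-0.7},{"dp":[0,0,3.5],"twist":[0,0,0.02],"hand":-0.7}])

```text
clock: 11.05
tool_pos: [0.5387, -0.1799, 0.1091]
eef_rot: [0.029, 1.0, 0.0, 0.0]
contact_force: [-0.8, -0.7, -1.7]
opening: 0.296
finger_force: 4.0
```

Call:
step_arm(motion=[{"dp":[0,0,0.7],"twist":[0,0,0],"hand":-0.7},{"dp":[0,0,1.3],"twist":[0,0,0],"hand":-0.7},{"dp":[0,0,1.3],"twist":[0,0,0],"hand":-0.7}])

```text
clock: 11.42
tool_pos: [0.539, -0.1799, 0.1084]
eef_rot: [0.029, 1.0, -0.0, 0.0]
contact_force: [-0.5, 0.1, 4.4]
opening: 0.293
finger_force: 4.0
```

Call:
step_arm(motion=[{"dp":[0,0,0.7],"twist":[0,0,0],"hand":-0.7},{"dp":[0,0,1.2],"twist":[0,0,0],"hand":-0.7},{"dp":[0,0,1.2],"twist":[0,0,0],"hand":-0.7}])

```text
clock: 11.8
tool_pos: [0.5391, -0.1799, 0.1073]
eef_rot: [0.029, 1.0, -0.0, 0.001]
contact_force: [-1.7, 0.1, 5.4]
opening: 0.295
finger_force: 4.0
```

The floor contact is felt at about +5 N. Release gently, then rise.

Call:
step_arm(motion=[{"dp":[0,0,-1],"twist":[0,0,0],"hand":-0.7},{"dp":[0,0,-1],"twist":[0,0,0],"hand":-0.35},{"dp":[0,0,-1],"twist":[0,0,0],"hand":-0.1},{"dp":[0,0,-1],"twist":[0,0,0],"hand":0},{"dp":[0,0,-8],"twist":[0,0,0],"hand":0}])

```text
clock: 12.42
tool_pos: [0.5383, -0.1798, 0.1144]
eef_rot: [0.029, 1.0, 0.0, -0.001]
contact_force: [0.2, -0.0, 0.2]
opening: 0.498
finger_force: 0.0
```

Call:
step_arm(motion=[{"dp":[0,0,-20],"twist":[0,0,0],"hand":0},{"dp":[0,0,-60],"twist":[0,0,0],"hand":0},{"dp":[0,0,-110],"twist":[0,0,0],"hand":0},{"dp":[0,0,-130],"twist":[0,0,0],"hand":0}])

```text
clock: 12.92
tool_pos: [0.54, -0.1799, 0.248]
eef_rot: [0.029, 1.0, -0.0, 0.002]
contact_force: [-0.2, -0.3, -0.5]
opening: 0.495
finger_force: 0.0
```

```bash
python3 - <<'E'
from lean import *
st=r.get_state();print(st['tool_pos'])
for nm,c in (('tc',(.5425,-.18)),('c1',(.546,-.067))):
    print(nm);planes(2,.04,.015,.106,c=c)
    planes(1,.02,.118,.14,c=c)
a=rel([.515,.20,.235],pose(0,90));b=rel([.515,.277,.20],pose(0,90),*a)
E
```

```text
[ 0.54001362 -0.17992264  0.24799796]
tc
pts 1026 zmin [0.0157 0.0171]
plane 663 mid [ 0.54   -0.2033  0.063 ] n [-0.072 -0.997  0.006] off vertical deg 0.4 azimuth -94.1 z 0.015 0.106
plane 178 mid [ 0.5646 -0.1835  0.0626] n [ 0.996 -0.085  0.003] off vertical deg 0.2 azimuth -4.9 z 0.016 0.106
pts 176 zmin [0.1184 0.1188]
plane 126 mid [ 0.5412 -0.1836  0.1266] n [-0.043 -0.074  0.996] off vertical deg 85.1 azimuth -120.1 z 0.123 0.13
c1
pts 962 zmin [0.0153 0.0173]
plane 534 mid [ 0.5452 -0.0849  0.064 ] n [ 0.11  -0.994 -0.005] off vertical deg -0.3 azimuth -83.7 z 0.015 0.106
plane 157 mid [ 0.5214 -0.0667  0.0645] n [ 0.991  0.136 -0.008] off vertical deg -0.4 azimuth 7.8 z 0.015 0.106
pts 143 zmin [0.1182 0.1185]
plane 104 mid [ 0.5433 -0.0653  0.1265] n [-0.056  0.005  0.998] off vertical deg 86.8 azimuth 175.3 z 0.123 0.129
dp [44.7, 377.8, 8.7] twist [0.001, -0.002, -0.058] rows>= 6.3
dp [0.0, 77.0, 35.0] twist [0.0, 0.0, 0.0] rows>= 1.4
```

The can stands upright at (0.542, -0.181), square to the row, with its top at 0.127 m. Next the bottle.

Call:
step_arm(motion=[{"dp":[8,45,0],"twist":[0,0,-0.02],"hand":0},{"dp":[16,105,2],"twist":[0,0,-0.04],"hand":0},{"dp":[24,165,4],"twist":[0,0,-0.058],"hand":0},{"dp":[32,225,6],"twist":[0,0,-0.058],"hand":0},{"dp":[40,285,8],"twist":[0,0,-0.058],"hand":0}])

```text
clock: 13.95
tool_pos: [0.5146, 0.1087, 0.2358]
eef_rot: [-0.0, 1.0, -0.0, -0.001]
contact_force: [0.4, -0.7, -0.5]
opening: 0.501
finger_force: 0.0
```

Call:
step_arm(motion=[{"dp":[0,55,10],"twist":[0,0,0],"hand":0},{"dp":[0,110,20],"twist":[0,0,0],"hand":0},{"dp":[0,150,30],"twist":[0,0,0],"hand":0},{"dp":[0,170,36],"twist":[0,0,0],"hand":0},{"dp":[0,170,36],"twist":[0,0,0],"hand":0}])

```text
clock: 14.58
tool_pos: [0.5145, 0.2773, 0.1997]
eef_rot: [-0.001, 1.0, -0.0, -0.001]
contact_force: [-1.5, -1.3, 0.3]
opening: 0.498
finger_force: 0.0
```

```bash
python3 - <<'E'
from h import *
im,s,st=wtop('w2.png',.42,.64,.13,.42,.032)
P,C=wcloud(s,st);print(st['clock'],st['tool_pos'],st['q'].round(2))
k=(abs(P[:,1]-.277)<.03)&(P[:,2]<.07)
t=P[k&(P[:,2]>.046)&(abs(P[:,0]-.56)<.08)];m=t.mean(0);w,E=np.linalg.eigh(np.cov((t[:,:2]-m[:2]).T));a=E[:,1]*np.sign(-E[0,1]);print(len(t),m,np.percentile(t[:,2],[50,95]),np.degrees(np.arctan2(a[1],-a[0])))
d=P[(C.mean(1)<45)&(P[:,2]>.02)&(P[:,2]<.06)&(np.hypot(P[:,0]-.513,P[:,1]-.277)<.03)]
print('cap',len(d),d.mean(0),np.percentile(d,[2,98],axis=0).round(4).tolist())
c=P[(P[:,2]>.03)&(P[:,2]<.1)&(np.hypot(P[:,0]-.523,P[:,1]-.41)<.055)];print('cup',np.percentile(c,[1,99],axis=0).round(4).tolist())
E
```

```text
14.575 [0.51451535 0.27733429 0.19972464] [-0.36  0.7  -0.36  1.72  0.33  0.78  0.69]
2771 [0.56894923 0.28543783 0.0519059 ] [0.0525347  0.05520032] -0.06709557075634734
cap 224 [0.51437717 0.27924894 0.0404843 ] [[0.5039, 0.2738, 0.0338], [0.523, 0.2864, 0.0443]]
cup [[0.4844, 0.3737, 0.0307], [0.5568, 0.4495, 0.085]]
```

View pics/w2.png

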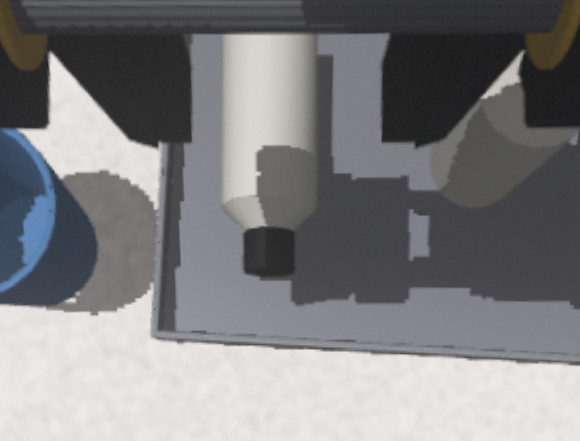

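The wrist view shows the bottle cap at (269,252), so the cap is at (0.514, 0.2855). The cup edge is at y≈0.374, which is within the body's half width. I grip a little higher with a small roll and tilt to clear both the cup and bottle_2.

```bash
python3 - <<'E'
from h import *
Q=pose(6,90,-4);print(Q.as_matrix().round(3).tolist())
a=rel([.514,.286,.15],Q);b=rel([.514,.286,.023],Q,*a)
E
```

```text
[[-0.995, -0.007, 0.104], [0.0, 0.998, 0.07], [-0.105, 0.069, -0.992]]
dp [1.1, 10.6, 50.1] twist [-0.072, -0.105, -0.004] rows>= 0.9
dp [13.3, -8.8, 126.0] twist [0.0, 0.0, 0.0] rows>= 2.1
```

Call:
step_arm(motion=[{"dp":[1,5,25],"twist":[-0.035,-0.05,0],"hand":0},{"dp":[1,10.6,50],"twist":[-0.07,-0.105,0],"hand":0},{"dp":[1,10.6,50],"twist":[-0.07,-0.105,0],"hand":0}])

```text
clock: 15.0
tool_pos: [0.5129, 0.2837, 0.1496]
eef_rot: [0.001, 0.998, 0.032, 0.051]
contact_force: [0.3, -0.5, 0.2]
opening: 0.502
finger_force: 0.0
```

```bash
python3 - <<'E'
from h import *
rel([.514,.286,.023],pose(6,90,-4))
E
```

```text
dp [11.8, -6.0, 125.9] twist [-0.005, -0.003, -0.005] rows>= 2.1
```

Call:
step_arm(motion=[{"dp":[4,-3,40],"twist":[0,0,0],"hand":0},{"dp":[8,-5,80],"twist":[0,0,0],"hand":0},{"dp":[11,-7,108],"twist":[0,0,0],"hand":0},{"dp":[12,-8,124],"twist":[0,0,0],"hand":0},{"dp":[12,-8,126],"twist":[0,0,0],"hand":0}])

```text
clock: 15.62
tool_pos: [0.5163, 0.2878, 0.0238]
eef_rot: [0.0, 0.998, 0.035, 0.053]
contact_force: [0.3, 0.4, 0.0]
opening: 0.499
finger_force: 0.0
```

Call:
step_arm(motion=[{"dp":[0,0,0],"twist":[0,0,0],"hand":-0.3},{"dp":[0,0,0],"twist":[0,0,0],"hand":-0.7},{"dp":[0,0,0],"twist":[0,0,0],"hand":-0.7},{"dp":[0,0,0],"twist":[0,0,0],"hand":-0.7},{"dp":[0,0,0],"twist":[0,0,0],"hand":-0.7}], force=4)

```text
clock: 16.25
tool_pos: [0.5157, 0.2885, 0.0242]
eef_rot: [-0.0, 0.998, 0.035, 0.053]
contact_force: [-0.3, -0.8, 3.8]
opening: 0.293
finger_force: 4.0
```

Call:
step_arm(motion=[{"dp":[0,0,-8],"twist":[0,0,0],"hand":-0.7},{"dp":[0,0,-20],"twist":[0,0,0],"hand":-0.7},{"dp":[0,0,-40],"twist":[0,0,0],"hand":-0.7},{"dp":[0,0,-65],"twist":[0,0,0],"hand":-0.7},{"dp":[0,0,-90],"twist":[0,0,0],"hand":-0.7}])

```text
clock: 16.88
tool_pos: [0.5057, 0.2818, 0.1143]
eef_rot: [-0.0, 0.998, 0.035, 0.052]
contact_force: [0.4, 0.7, -1.3]
opening: 0.292
finger_force: 4.0
```

Call:
step_arm(motion=[{"dp":[0,0,-25],"twist":[0.02,0.03,0],"hand":-0.7},{"dp":[0,0,-50],"twist":[0.04,0.07,0],"hand":-0.7},{"dp":[0,0,-60],"twist":[0.07,0.105,0],"hand":-0.7},{"dp":[0,0,-60],"twist":[0.07,0.105,0],"hand":-0.7}])

```text
clock: 17.38
tool_pos: [0.5003, 0.2785, 0.1737]
eef_rot: [-0.0, 1.0, 0.001, 0.001]
contact_force: [0.2, 0.1, -2.2]
opening: 0.289
finger_force: 4.0
```

```bash
cat > cyl.py <<'E'
from h import *
from scipy.optimize import least_squares
def cyl(zlo,zhi,c,rad=.045,R0=.024):
    """fit the straight side of a bottle: axis x=x0+ax(z-zm), y=y0+ay(z-zm)"""
    Q=[]
    for cam in('scene','side'):
        s,_=snap(cam);p=cloud(s)[s['depth']>0];Q.append(p)
    Q=np.vstack(Q);k=(np.hypot(Q[:,0]-c[0],Q[:,1]-c[1])<rad)&(Q[:,2]>zlo)&(Q[:,2]<zhi);q=Q[k];zm=(zlo+zhi)/2
    f=lambda p:np.hypot(q[:,0]-p[0]-p[2]*(q[:,2]-zm),q[:,1]-p[1]-p[3]*(q[:,2]-zm))-R0
    o=least_squares(f,[c[0],c[1],0,0],loss='soft_l1',f_scale=.002)
    n=Q[(np.hypot(Q[:,0]-o.x[0],Q[:,1]-o.x[1])<.03)&(Q[:,2]>.03)]
    print(len(q),'centre',o.x[:2].round(4),'lean deg',np.degrees(o.x[2:]).round(1),'rms',np.sqrt(np.mean(f(o.x)**2)).round(4),'zmin(>.03)',np.percentile(n[:,2],[.5,2]).round(4));return o.x
if __name__=='__main__':
    st=r.get_state();p=st['tool_pos'];print(st['clock'],p,st['opening'],st['contact_force'])
    cyl(p[2]-.095,p[2]-.025,p)
    for c in((.567,.168),(.559,.05)):cyl(.02,.09,c)
E
python3 cyl.py; python3 held.py h3.png
```

```text
17.375 [0.50033807 0.27854474 0.17369228] 0.28875537367106335 [ 0.24018947  0.14212591 -2.16896338]
557 centre [0.4906 0.2759] lean deg [ 3.4 -0.1] rms 0.0023 zmin(>.03) [0.0664 0.0701]
420 centre [0.5666 0.1742] lean deg [-0.6  0.9] rms 0.0019 zmin(>.03) [0.0308 0.0334]
491 centre [0.5543 0.0591] lean deg [-0.7  0.2] rms 0.0017 zmin(>.03) [0.0313 0.0335]
17.675 0.2931135576441819 3.997349515557289 [ 0.10932965  0.00761559 -1.42567585] [0.49905464 0.27749774 0.17203663]
```

View pics/h3.png

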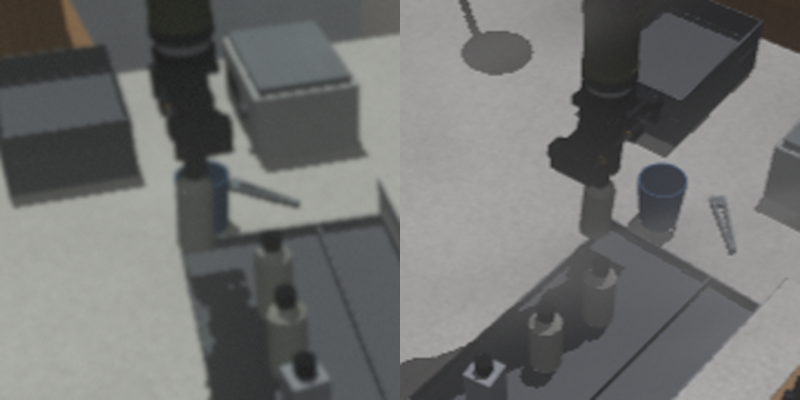

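The bottle hangs nearly upright from its cap: side crop (195,210), scene crop (597,208). Carry it over its place and measure again.

```bash
python3 - <<'E'
from h import *
rel([.570,.286,.172],pose(0,90))
E
```

```text
dp [-70.6, 8.2, 0.2] twist [-0.0, -0.001, 0.0] rows>= 1.2
```

Call:
step_arm(motion=[{"dp":[-10,1,0],"twist":[0,0,0],"hand":-0.7},{"dp":[-28,3,0],"twist":[0,0,0],"hand":-0.7},{"dp":[-48,5,0],"twist":[0,0,0],"hand":-0.7},{"dp":[-64,7,0],"twist":[0,0,0],"hand":-0.7},{"dp":[-70,8,0],"twist":[0,0,0],"hand":-0.7}])

```text
clock: 18.4
tool_pos: [0.5712, 0.2857, 0.1723]
eef_rot: [0.001, 1.0, 0.0, 0.0]
contact_force: [-0.0, -0.1, -0.7]
opening: 0.288
finger_force: 4.0
```

Call:
step_arm(motion=[{"dp":[0,0,0],"twist":[0,0,0],"hand":-0.7},{"dp":[0,0,0],"twist":[0,0,0],"hand":-0.7}], force=6)

```text
clock: 18.65
tool_pos: [0.569, 0.2861, 0.1725]
eef_rot: [-0.0, 1.0, -0.0, -0.0]
contact_force: [0.3, 0.6, -1.5]
opening: 0.289
finger_force: 6.0
```

```bash
python3 cyl.py
```

```text
18.65 [0.56895852 0.28605388 0.17252826] 0.2892040166655466 [ 0.33928674  0.57898823 -1.52136377]
546 centre [0.5601 0.2836] lean deg [ 3.5 -0.2] rms 0.0022 zmin(>.03) [0.0657 0.0706]
416 centre [0.5665 0.1743] lean deg [-0.5  0.8] rms 0.0017 zmin(>.03) [0.0311 0.036 ]
492 centre [0.5544 0.0593] lean deg [-0.6  1.1] rms 0.0017 zmin(>.03) [0.0313 0.0343]
```

Call:
step_arm(motion=[{"dp":[-3.5,0,0],"twist":[0,-0.065,0],"hand":-0.7},{"dp":[-3.5,0,18],"twist":[0,-0.065,0],"hand":-0.7},{"dp":[-3.5,0,34],"twist":[0,-0.065,0],"hand":-0.7},{"dp":[-3.5,0,46],"twist":[0,-0.065,0],"hand":-0.7},{"dp":[-3.5,0,53],"twist":[0,-0.065,0],"hand":-0.7}])

```text
clock: 19.58
tool_pos: [0.573, 0.2856, 0.1181]
eef_rot: [0.0, 0.999, -0.0, 0.032]
contact_force: [0.2, -0.1, -1.9]
opening: 0.285
finger_force: 6.0
```

```bash
python3 - <<'E'
from cyl import *
st=r.get_state();p=st['tool_pos'];print(st['clock'],p,st['contact_force'])
cyl(.03,.09,p-[.002,0,0])
E
```

```text
19.575 [0.57296063 0.28557239 0.11806163] [ 0.20726812 -0.11959113 -1.87051569]
351 centre [0.5678 0.2829] lean deg [-0.3  1.3] rms 0.0023 zmin(>.03) [0.0316 0.038 ]
```

Upright now, with its centre at (0.568, 0.283). Lower it to contact in small steps; the tool is leaning 0.065 rad, so I add a small x correction.

Call:
step_arm(motion=[{"dp":[0,0,1],"twist":[0,0,0],"hand":-0.7},{"dp":[0,0,2],"twist":[0,0,0],"hand":-0.7},{"dp":[0,0,2.5],"twist":[0,0,0],"hand":-0.7},{"dp":[0,0,2.5],"twist":[0,0,0],"hand":-0.7}])

```text
clock: 20.18
tool_pos: [0.5735, 0.286, 0.1173]
eef_rot: [-0.0, 0.999, 0.0, 0.033]
contact_force: [0.3, -0.7, -1.6]
opening: 0.292
finger_force: 6.0
```

Call:
step_arm(motion=[{"dp":[0,0,0.7],"twist":[0,0,0],"hand":-0.7},{"dp":[0,0,1.3],"twist":[0,0,0],"hand":-0.7},{"dp":[0,0,1.3],"twist":[0,0,0],"hand":-0.7}])

```text
clock: 20.55
tool_pos: [0.5734, 0.2859, 0.1157]
eef_rot: [-0.0, 0.999, -0.0, 0.032]
contact_force: [0.7, 1.1, -2.5]
opening: 0.294
finger_force: 6.0
```

Call:
step_arm(motion=[{"dp":[0,0,0.7],"twist":[0,0,0],"hand":-0.7},{"dp":[0,0,1.0],"twist":[0,0,0],"hand":-0.7},{"dp":[0,0,1.0],"twist":[0,0,0],"hand":-0.7}], force=4)

```text
clock: 20.92
tool_pos: [0.5736, 0.286, 0.1149]
eef_rot: [-0.0, 0.999, 0.0, 0.033]
contact_force: [0.1, 0.2, -1.5]
opening: 0.29
finger_force: 4.0
```

Call:
step_arm(motion=[{"dp":[0,0,0.7],"twist":[0,0,0],"hand":-0.7},{"dp":[0,0,1.0],"twist":[0,0,0],"hand":-0.7},{"dp":[0,0,1.0],"twist":[0,0,0],"hand":-0.7}])

```text
clock: 21.3
tool_pos: [0.5742, 0.286, 0.1147]
eef_rot: [0.0, 0.999, 0.0, 0.033]
contact_force: [-0.1, -1.4, 5.8]
opening: 0.292
finger_force: 4.0
```

Call:
step_arm(motion=[{"dp":[0,0,0.7],"twist":[0,0,0],"hand":-0.7},{"dp":[0,0,1.0],"twist":[0,0,0],"hand":-0.7},{"dp":[0,0,1.0],"twist":[0,0,0],"hand":-0.7}])

```text
clock: 21.68
tool_pos: [0.5744, 0.286, 0.1139]
eef_rot: [0.0, 0.999, 0.0, 0.033]
contact_force: [-0.3, -1.6, 6.9]
opening: 0.294
finger_force: 4.0
```

Call:
step_arm(motion=[{"dp":[0,0,-1],"twist":[0,0,0],"hand":-0.7},{"dp":[0,0,-1],"twist":[0,0,0],"hand":-0.35},{"dp":[0,0,-1],"twist":[0,0,0],"hand":-0.1},{"dp":[0,0,-1],"twist":[0,0,0],"hand":0},{"dp":[0,0,-8],"twist":[0,0,0],"hand":0}])

```text
clock: 22.3
tool_pos: [0.5727, 0.2857, 0.1205]
eef_rot: [-0.0, 0.999, -0.0, 0.032]
contact_force: [-0.8, 0.1, -0.6]
opening: 0.498
finger_force: 0.0
```

Call:
step_arm(motion=[{"dp":[0,0,-25],"twist":[0,0,0],"hand":0},{"dp":[0,0,-60],"twist":[0,0,0],"hand":0},{"dp":[0,0,-100],"twist":[0,0,0],"hand":0},{"dp":[0,0,-105],"twist":[0,0.065,0],"hand":-0.5}])

```text
clock: 22.8
tool_pos: [0.5663, 0.2879, 0.2298]
eef_rot: [-0.001, 1.0, 0.002, 0.002]
contact_force: [0.9, 0.4, -0.5]
opening: 0.41
finger_force: 0.0
```

```bash
python3 - <<'E'
from cyl import *
st=r.get_state();p=st['tool_pos'];print(st['clock'],p,st['contact_force'])
for c in((.568,.284),(.567,.172),(.555,.058)):cyl(.02,.09,c)
a=rel([.415,.063,.20],pose(0,86.7));b=rel([.415,.063,.011],pose(0,86.7),*a)
E
```

```text
22.8 [0.5663022  0.28787119 0.22977788] [ 0.92830406  0.43127917 -0.46759898]
395 centre [0.5691 0.2834] lean deg [-1.2  0.5] rms 0.0021 zmin(>.03) [0.0307 0.0352]
412 centre [0.5665 0.1745] lean deg [-0.7  0.8] rms 0.0018 zmin(>.03) [0.032  0.0365]
496 centre [0.5545 0.059 ] lean deg [0.2 0.5] rms 0.0016 zmin(>.03) [0.032  0.0343]
dp [150.6, -222.6, 25.1] twist [-0.001, -0.001, 0.058] rows>= 4.5
dp [0.0, 0.0, 189.0] twist [0.0, 0.0, 0.0] rows>= 3.2
```

Both stand upright and in line. Now to the tray front with the gripper shut.

Call:
step_arm(motion=[{"dp":[30,-45,5],"twist":[0,0,0.02],"hand":-1},{"dp":[64,-94,10],"twist":[0,0,0.04],"hand":-1},{"dp":[98,-143,15],"twist":[0,0,0.058],"hand":-1},{"dp":[130,-190,20],"twist":[0,0,0.058],"hand":-1},{"dp":[150,-222,25],"twist":[0,0,0.058],"hand":-1}])

```text
clock: 23.72
tool_pos: [0.4136, 0.0616, 0.2002]
eef_rot: [0.029, 1.0, -0.001, -0.001]
contact_force: [0.8, -0.2, -0.6]
opening: 0.005
finger_force: 0.0
```

Call:
step_arm(motion=[{"dp":[0,0,45],"twist":[0,0,0],"hand":-1},{"dp":[0,0,95],"twist":[0,0,0],"hand":-1},{"dp":[0,0,140],"twist":[0,0,0],"hand":-1},{"dp":[0,0,172],"twist":[0,0,0],"hand":-1},{"dp":[0,0,188],"twist":[0,0,0],"hand":-1}])

```text
clock: 24.35
tool_pos: [0.3946, 0.0565, 0.0362]
eef_rot: [0.024, 0.999, -0.014, -0.034]
contact_force: [-0.5, -0.5, 0.7]
opening: 0.007
finger_force: 0.0
```

```bash
python3 - <<'E'
from h import *
st=r.get_state();print(st['clock'],st['tool_pos'],st['contact_force'],st['q'].round(2))
rel([.444,.062,.011],pose(0,86.7))
E
```

```text
24.35 [0.39455225 0.05645133 0.03622542] [-0.45839107 -0.46925485  0.74643034] [-0.14  0.87 -0.2   2.3   1.25  0.17 -0.01]
dp [-50.7, 8.6, 21.6] twist [-0.03, -0.067, 0.011] rows>= 0.9
```

Near the inner reach limit the arm leans, so I back off upward and lean the tool 12° towards the robot.

```bash
python3 - <<'E'
from h import *
a=rel([.432,.063,.06],pose(-12,86.7));b=rel([.432,.063,.013],pose(-12,86.7),*a)
E
```

```text
dp [-35.4, 7.6, -26.4] twist [-0.031, 0.142, 0.007] rows>= 0.8
dp [-9.8, 0.0, 46.0] twist [0.0, 0.0, 0.0] rows>= 0.8
```

Call:
step_arm(motion=[{"dp":[-8,2,-14],"twist":[-0.01,0.04,0],"hand":-1},{"dp":[-18,4,-26],"twist":[-0.02,0.08,0.003],"hand":-1},{"dp":[-28,6,-26],"twist":[-0.03,0.12,0.007],"hand":-1},{"dp":[-33,7.6,-26],"twist":[-0.03,0.142,0.007],"hand":-1},{"dp":[-33,7.6,-26],"twist":[-0.03,0.142,0.007],"hand":-1}])

```text
clock: 24.98
tool_pos: [0.4309, 0.0628, 0.0602]
eef_rot: [0.03, 0.994, 0.004, -0.103]
contact_force: [0.3, 0.5, 0.1]
opening: 0.005
finger_force: 0.0
```

```bash
python3 - <<'E'
from h import *
st=r.get_state();print(st['clock'],st['tool_pos'],st['contact_force'],st['q'].round(2))
rel([.430,.063,.013],pose(-12,86.7))
E
```

```text
24.975 [0.43087845 0.06283642 0.06020032] [0.320176   0.52830761 0.07385954] [ 0.17  0.92 -0.63  2.05  0.75  0.63  0.52]
dp [-8.8, 0.1, 46.4] twist [0.002, 0.003, -0.002] rows>= 0.8
```

Call:
step_arm(motion=[{"dp":[-3,0,15],"twist":[0,0,0],"hand":-1},{"dp":[-6,0,30],"twist":[0,0,0],"hand":-1},{"dp":[-9,0,42],"twist":[0,0,0],"hand":-1},{"dp":[-9,0,46],"twist":[0,0,0],"hand":-1},{"dp":[-9,0,46],"twist":[0,0,0],"hand":-1}])

```text
clock: 25.6
tool_pos: [0.4297, 0.0628, 0.0135]
eef_rot: [0.029, 0.994, 0.003, -0.104]
contact_force: [0.3, 0.6, -0.1]
opening: 0.004
finger_force: 0.0
```

```bash
python3 - <<'E'
from h import *
st=r.get_state();print(st['clock'],st['tool_pos'],st['contact_force'],st['q'].round(2))
d=np.array([.9984,-.057,0])
Q=R.from_quat(st['eef_rot']);p=st['tool_pos']
for k in (.01,.05,.1): rel(p+k*d,Q)
print(Q.apply([0,0,1]))
E
```

```text
25.6 [0.42974478 0.06279505 0.01347256] [ 0.27628511  0.63977706 -0.07914174] [ 0.12  1.   -0.55  2.06  0.84  0.54  0.45]
dp [-9.8, 0.0, -2.1] twist [0.0, 0.0, 0.0] rows>= 0.2
dp [-48.9, 0.1, -10.3] twist [0.0, 0.0, 0.0] rows>= 0.8
dp [-97.9, 0.2, -20.6] twist [0.0, 0.0, 0.0] rows>= 1.7
[-0.20583919  0.01241023 -0.97850714]
```

Call:
step_arm(motion=[{"dp":[-3.9,0,-0.8],"twist":[0,0,0],"hand":-1},{"dp":[-7.8,0,-1.6],"twist":[0,0,0],"hand":-1},{"dp":[-10.8,0,-2.3],"twist":[0,0,0],"hand":-1},{"dp":[-12.7,0,-2.7],"twist":[0,0,0],"hand":-1},{"dp":[-14.7,0,-3.1],"twist":[0,0,0],"hand":-1}])

```text
clock: 26.22
tool_pos: [0.4439, 0.0618, 0.0138]
eef_rot: [0.029, 0.994, 0.003, -0.104]
contact_force: [-3.9, -0.3, 1.3]
opening: 0.003
finger_force: 1.8
```

Call:
step_arm(motion=[{"dp":[-2,0,-0.4],"twist":[0,0,0],"hand":-1},{"dp":[-4.5,0,-0.9],"twist":[0,0,0],"hand":-1},{"dp":[-7.5,0,-1.6],"twist":[0,0,0],"hand":-1},{"dp":[-10.5,0,-2.2],"twist":[0,0,0],"hand":-1},{"dp":[-13.5,0,-2.8],"twist":[0,0,0],"hand":-1}])

```text
clock: 26.85
tool_pos: [0.4591, 0.061, 0.0137]
eef_rot: [0.03, 0.994, 0.003, -0.103]
contact_force: [-2.4, 0.6, 1.7]
opening: 0.004
finger_force: 1.8
```

Contact at about 3 N, with the tray sliding. I continue at an even pace.

Call:
step_arm(motion=[{"dp":[-3.4,0,-0.7],"twist":[0,0,0],"hand":-1},{"dp":[-6.8,0,-1.4],"twist":[0,0,0],"hand":-1},{"dp":[-10.2,0,-2.1],"twist":[0,0,0],"hand":-1},{"dp":[-13.6,0,-2.9],"twist":[0,0,0],"hand":-1},{"dp":[-17,0,-3.6],"twist":[0,0,0],"hand":-1}])

```text
clock: 27.48
tool_pos: [0.4764, 0.06, 0.0137]
eef_rot: [0.029, 0.994, 0.003, -0.103]
contact_force: [-3.0, -0.1, 2.6]
opening: 0.008
finger_force: 1.9
```

Call:
step_arm(motion=[{"dp":[-3.4,0,-0.7],"twist":[0,0,0],"hand":-1},{"dp":[-6.8,0,-1.4],"twist":[0,0,0],"hand":-1},{"dp":[-10.2,0,-2.1],"twist":[0,0,0],"hand":-1},{"dp":[-13.6,0,-2.9],"twist":[0,0,0],"hand":-1},{"dp":[-17,0,-3.6],"twist":[0,0,0],"hand":-1}])

```text
clock: 28.1
tool_pos: [0.4937, 0.0589, 0.0138]
eef_rot: [0.03, 0.994, 0.003, -0.103]
contact_force: [-3.2, -0.5, 2.8]
opening: 0.005
finger_force: 1.9
```

Call:
step_arm(motion=[{"dp":[-3.4,0,-0.7],"twist":[0,0,0],"hand":-1},{"dp":[-6.8,0,-1.4],"twist":[0,0,0],"hand":-1},{"dp":[-10.2,0,-2.1],"twist":[0,0,0],"hand":-1},{"dp":[-13.6,0,-2.9],"twist":[0,0,0],"hand":-1},{"dp":[-17,0,-3.6],"twist":[0,0,0],"hand":-1}])

```text
clock: 28.72
tool_pos: [0.5111, 0.0579, 0.0138]
eef_rot: [0.029, 0.994, 0.003, -0.103]
contact_force: [-2.7, 1.0, 1.8]
opening: 0.005
finger_force: 1.8
```

Call:
step_arm(motion=[{"dp":[-3.4,0,-0.7],"twist":[0,0,0],"hand":-1},{"dp":[-6.8,0,-1.4],"twist":[0,0,0],"hand":-1},{"dp":[-10.2,0,-2.1],"twist":[0,0,0],"hand":-1},{"dp":[-13.6,0,-2.9],"twist":[0,0,0],"hand":-1},{"dp":[-17,0,-3.6],"twist":[0,0,0],"hand":-1}])

```text
clock: 29.35
tool_pos: [0.5284, 0.0569, 0.0138]
eef_rot: [0.029, 0.994, 0.003, -0.103]
contact_force: [-2.7, 1.4, 1.7]
opening: 0.005
finger_force: 1.8
```

Expect the stop near TCP x≈0.543, so I slow down.

Call:
step_arm(motion=[{"dp":[-2.5,0,-0.5],"twist":[0,0,0],"hand":-1},{"dp":[-5,0,-1],"twist":[0,0,0],"hand":-1},{"dp":[-7.5,0,-1.6],"twist":[0,0,0],"hand":-1},{"dp":[-9.5,0,-2],"twist":[0,0,0],"hand":-1},{"dp":[-11,0,-2.3],"twist":[0,0,0],"hand":-1}])

```text
clock: 29.98
tool_pos: [0.5396, 0.0562, 0.0138]
eef_rot: [0.03, 0.994, 0.003, -0.103]
contact_force: [-3.1, 0.4, 2.2]
opening: 0.007
finger_force: 1.7
```

Call:
step_arm(motion=[{"dp":[-1,0,-0.2],"twist":[0,0,0],"hand":-1},{"dp":[-2,0,-0.4],"twist":[0,0,0],"hand":-1},{"dp":[-3,0,-0.6],"twist":[0,0,0],"hand":-1},{"dp":[-3,0,-0.6],"twist":[0,0,0],"hand":-1}])

```text
clock: 30.48
tool_pos: [0.5428, 0.056, 0.0138]
eef_rot: [0.03, 0.994, 0.003, -0.103]
contact_force: [-2.6, 1.3, 1.4]
opening: 0.003
finger_force: 1.4
```

Call:
step_arm(motion=[{"dp":[-1,0,-0.2],"twist":[0,0,0],"hand":-1},{"dp":[-2,0,-0.4],"twist":[0,0,0],"hand":-1},{"dp":[-2,0,-0.4],"twist":[0,0,0],"hand":-1}])

```text
clock: 30.85
tool_pos: [0.5436, 0.056, 0.0138]
eef_rot: [0.029, 0.994, 0.003, -0.104]
contact_force: [-4.7, 1.5, 3.6]
opening: 0.004
finger_force: 2.7
```

Call:
step_arm(motion=[{"dp":[-1,0,-0.2],"twist":[0,0,0],"hand":-1},{"dp":[-1.5,0,-0.3],"twist":[0,0,0],"hand":-1},{"dp":[-1.5,0,-0.3],"twist":[0,0,0],"hand":-1}])

```text
clock: 31.22
tool_pos: [0.5437, 0.056, 0.0138]
eef_rot: [0.029, 0.994, 0.003, -0.106]
contact_force: [-7.5, 0.6, 3.7]
opening: 0.003
finger_force: 4.0
```

The tray has stalled against its stop: the force rises while the TCP stays put, after about 100 mm of travel. Back off and verify.

Call:
step_arm(motion=[{"dp":[5,0,1],"twist":[0,0,0],"hand":-1},{"dp":[15,0,3],"twist":[0,0,0],"hand":-1},{"dp":[30,0,6],"twist":[0,0,0],"hand":-1},{"dp":[45,0,-25],"twist":[0,0,0],"hand":-1},{"dp":[50,0,-80],"twist":[0,0,0],"hand":-1}])

```text
clock: 31.85
tool_pos: [0.5118, 0.0569, 0.1021]
eef_rot: [0.029, 0.994, 0.002, -0.105]
contact_force: [0.7, -0.2, -0.1]
opening: 0.008
finger_force: 0.0
```

Call:
step_arm(motion=[{"dp":[0,0,-50],"twist":[0,0,0],"hand":-1},{"dp":[0,0,-90],"twist":[0,0,0],"hand":-1},{"dp":[0,0,-95],"twist":[0,0,0],"hand":-1}])

```text
clock: 32.22
tool_pos: [0.5354, 0.0569, 0.1979]
eef_rot: [0.03, 0.995, 0.004, -0.1]
contact_force: [0.2, -0.1, -1.0]
opening: 0.007
finger_force: 0.0
```

```bash
python3 - <<'E'
from cyl import *
from lean import planes
st=r.get_state();print(st['clock'],st['tool_pos'],st['contact_force'])
for c in((.668,.278),(.666,.168),(.654,.053)):cyl(.03,.09,c)
for c in((.642,-.186),(.643,-.07)): planes(2,.038,.03,.105,c=c)
s,_=snap('scene');save(s,'end.png')
p=cloud(s);q=p[s['depth']>0]
k=(q[:,2]>.0195)&(q[:,2]<.028)&(abs(q[:,0]-.555)<.03)&(abs(q[:,1])<.25);q=q[k]
o=np.array([(y,np.percentile(q[abs(q[:,1]-y)<.005,0],10)) for y in np.arange(-.2,.25,.01) if (abs(q[:,1]-y)<.005).sum()>3]);c=np.polyfit(o[:,0],o[:,1],1);print('front x at y=0',c)
E
```

```text
32.225 [0.53540233 0.05685455 0.19787877] [ 0.19195415 -0.10518039 -0.96753918]
296 centre [0.6692 0.278 ] lean deg [-1.   0.5] rms 0.0019 zmin(>.03) [0.0312 0.032 ]
412 centre [0.6663 0.1691] lean deg [-0.7  0.2] rms 0.0019 zmin(>.03) [0.0306 0.0328]
477 centre [0.6543 0.0536] lean deg [-0.7  0.3] rms 0.0017 zmin(>.03) [0.0315 0.0349]
pts 851 zmin [0.0306 0.0316]
plane 533 mid [ 0.6395 -0.209   0.0688] n [-0.078 -0.997 -0.   ] off vertical deg -0.0 azimuth -94.5 z 0.03 0.105
plane 137 mid [ 0.6643 -0.1884  0.0709] n [ 0.998 -0.058  0.011] off vertical deg 0.6 azimuth -3.3 z 0.031 0.105
pts 813 zmin [0.0307 0.0318]
plane 487 mid [ 0.6461 -0.0905  0.0685] n [ 0.123 -0.992  0.006] off vertical deg 0.3 azimuth -82.9 z 0.03 0.105
plane 165 mid [ 0.6213 -0.0726  0.0692] n [ 0.989  0.145 -0.002] off vertical deg -0.1 azimuth 8.3 z 0.03 0.105
front x at y=0 [0.05611808 0.5545942 ]
```

View pics/end.png

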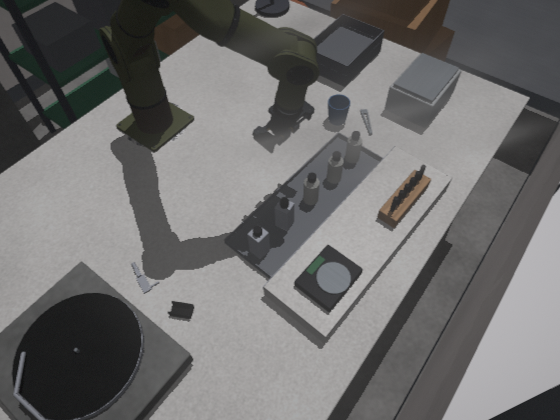

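All five stand in line, from (354,147) to (258,242). The tray front moved from 0.4544 to 0.5546 (100 mm, home), and the cup and the small items are where they were. Handing in.

```bash
python3 -c "
from plant import r
print(r.finish_job())"
```

```text
the job is handed in; nothing more can be done
None
```

The job is handed in: the bottle and the can stand upright in line with the row, and the tray is fully home (100 mm of travel) with all five items standing, at about 32 s of the 72 s allowed.

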